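Clip a small wine bottle down into its crate and close the lid

ROBOT

A 6-joint arm with a two-finger parallel gripper is mounted at the origin on the work surface. World frame = base frame: x ahead of the robot, y to its left, z up, the work surface at z = 0. Lengths are in mm, angles in rad, forces in N, time in s.
With the tool pointing down it reaches from about 400 to 925 mm from the base axis. Payload 12.5 kg.
Tool frame: the origin (TCP) lies at the very end of the fingers, on their centre line; the grasp point (between the pads) lies 19 mm behind it; z points along the fingers, y is the line along which they close (so a half turn about z gives the same grasp; the last joint's range is limited). The gripper opens to 95 mm and grips with 3 to 60 N. Pads are 20 mm wide; open, the fingers measure 119 mm over their backs; the gripper's body (75 mm by 180 mm) begins 59 mm behind the grasp point.
Start: joints at [-1.288, 0.491, 1.559, -0, 1.092, -0.106], TCP at [236.948, -578.362, 214.661] pointing down, gripper open.
Joint ranges: [-3.1, 3.1], [-0.84, 2.19], [0.05, 2.79], [-1.13, 4.28], [0.06, 2.93], [-2.69, 2.69]. Speed limits (rad/s): [2.22, 2.22, 2.79, 3.14, 3.14, 3.14].

INTERFACE

Orientations are given as [roll, pitch, yaw] about the fixed x, y, z axes, in that order (R = Rz(yaw) Ry(pitch) Rx(roll)).
In Python, from cell import env gives the robot as it stands.
- The arm moves only by the shell command python3 steer.py 'ROWS'. ROWS is a JSON list of rows, 1 to 5 of them, each of 5 numbers: dx, dy, dz in mm, then a turn about the tool's z in rad, then the opening from 0.0 (shut) to 1.0 (fully open); each row is the pose to reach, as a shift and turn from the pose commanded when the command began, along the tool's axes at that moment; what a row does not reach only later rows make up. A row lasts 1/12 s, in which the tool goes at most 41.7 mm and 0.125 rad, less where a joint would pass 70% of its speed; a pose out of reach is approached as far as the arm can. The fingers move at their own pace and stop on an object; the grip force is fixed at half the most. Time passes only in rows, so rows that do not move let the fingers close. It prints the time, the measured TCP pose, the force, the opening and the grip force at its end.
- env.state(): the state, without advancing time (a new reading comes with each control period).
- env.read_camera(name): name is "scene" or "side" or "wrist"; returns (picture, depth): 480x640x3 uint8, red, green, blue; 480x640 float32, mm along the optical axis (not along the pixel's ray), 0 where there is no reading.
- env.camera_info(name): a dict with "vertical_fov" (degrees; the focal length in pixels is half the picture's height over the tangent of half this angle, whatever the lens; pixels are square), "cx", "cy" (the principal point, pixels), "origin" and "attitude" of the camera in the world. Camera axes: x right, y down, z forward; pixel columns grow to the right and rows downward; lengths in mm; the calibration is good to about 2 mm. A picture is of the moment at which its call begins: read the wrist's pose just before it. camera_info takes no time and is no camera call; for the wrist camera it gives the pose at the moment of the call.
- env.job_done(): hands the job in; it is judged then, once.
The state is a dict: "t": time; "joints": joint angles; "qvel": joint speeds; "tau": joint torques, N m; "eef_pos": TCP position; "tcp_rot": TCP orientation; "ft_force": force on the tool from outside, world axes, zero at the start; "moment": the same for the moment, N m; "opening": opening from 0.0 (shut) to 1.0 (fully open); "grip_force": force on a finger pad.
Only numpy, scipy, OpenCV 4.12 (cv2) and the standard library are available. Lean on these libraries where they do the work, as an engineer would, in place of code of your own. Each camera call takes 0.05 s, during which the arm holds its last target. There are 200 camera calls.

TASK

The small bottle in the open wooden crate is perched on top of its spring clip and stands too proud for the lid. Push its neck down with the gripper (not with the lid) until it clicks home under both jaws of the clip, then put the loose wooden lid on the crate so that it sits flat on the rim all round, and let go. Leave the other things on the bench where they are.

Things in the scene. Friction and masses are not known exactly. Their poses are not given: they have to be found in the camera images.
- crate: Open pale wooden crate fixed to the bench, outside 258 long (its x) x 74 wide (its y) x 64 high; walls and floor 9 thick, inside 240 x 56 x 55 deep. Origin: centre of its underside, z up. The bottle's neck lies towards its +x end, where a spring clip stands at x = +83 mm with a low saddle between its jaws. A stop 20 long x 30 high stands inside the -x end, behind the bottle's base.
- crate_mouth (a point): Centre of the crate's open top, level with the rim, 64 mm above the crate's origin; axes as the crate.
- clip_left (a joint): Steel jaw of the spring clip, on the crate's +y side: an upright leaf 12 mm wide, hinged at the crate's floor, with a rounded inward lip 6 mm thick at its top (lip centre 45 mm above the crate's underside; 20 mm clear between the two lips). Angle in rad: 0 at rest, grows as it is spread outwards (about 0.09 as the neck passes); springs back by itself.
- clip_right (a joint): The same jaw on the crate's -y side; also 0 at rest and growing outwards.
- bottle: Small dark wine bottle lying along the crate's x, about 0.4 kg, 200 mm long: body 52 diameter x 105, shoulder to 128, neck 26 diameter. Origin: centre of its base; its x runs to the neck. At the start the base is on the crate's floor and the neck on the two lips, sloping up 0.11 rad, top 8 mm above the rim. Home, it lies level, axis 35 mm above the crate's underside, held under the lips.
- bottle_neck (a point): Point on the bottle's axis 150 mm from its base, in the bare neck between shoulder and clip (the clip takes the neck 174 to 186 mm from the base). The neck's surface is 13 mm above it. A good place to push: about 17 mm of travel, 10 to 20 N; home, the neck's top is 16 mm below the rim. Axes as the bottle.
- lid: Loose wooden lid, about 0.22 kg, right way up on the bench: plate 258 (its x) x 74 (y) x 8 mm; under each end a cleat 10 deep, 12 long (x), 50 wide (y) that drops inside the crate's walls with 3 mm to spare each side. Origin: centre, level with the cleats' undersides; plate's top 18 above it. Fits either way round. Seated, origin 54 mm above the crate's underside; 64 if the cleats sit on the rim.
- lid_grip (a point): Point in the lid's wooden bar handle, 40 mm above the lid's origin and 8 below the handle's top. The handle is 80 long (lid's x), 16 wide (lid's y) and 30 high, in the middle of the lid. Axes as the lid.
- carton: Bystander: closed cardboard carton 120 x 160 x 90 mm, origin at the centre of its underside.
- tube: Bystander: black gift tube standing upright, 84 mm diameter, 170 high, origin at the centre of its underside.

How it is judged (in metres and radians):
On the way:
1. the bottle's neck is home in the clip and both jaws have sprung back, with the lid not yet on (z of bottle_neck in the frame of crate below 0.0385 m and value of joint each of clip_left, clip_right below 0.035 rad and distance between lid and crate_mouth above 0.03 m), for 0.2 s.
At the end, for the whole second after the job is handed in: The bottle lies home in the clip (neck point within 3.5 mm of its home height, axis within 0.06 rad of the crate's, both jaws closed to under 0.035 rad) and the lid is seated: within 3 mm of its seated height, 6 mm sideways, 0.08 rad in yaw and 0.025 rad of tilt; both at rest (z of bottle_neck in the frame of crate below 0.0385 m and angle between the x axis of bottle and the x axis of crate, either way round below 0.06 rad and value of joint each of clip_left, clip_right below 0.035 rad and z of lid in the frame of crate between 0.051 and 0.0565 m and horizontal distance between lid and crate below 0.006 m and angle between the x axis of lid and the x axis of crate, either way round below 0.08 rad and angle between lid's own z axis and vertical below 0.025 rad and linear speed of each of lid, bottle below 0.02 m/s); the robot touches nothing.
It fails at once if the lid is forced against the bottle (over 5 N) (contact force between lid and bottle above 5 N).
It fails at once if the carton is shoved more than 30 mm or tipped (distance of carton from where it was at the start of the episode above 0.03 m or angle between carton's own z axis and vertical above 0.3 rad).
It fails at once if the black tube is shoved more than 30 mm or tipped (distance of tube from where it was at the start of the episode above 0.03 m or angle between tube's own z axis and vertical above 0.3 rad).
It also fails if it takes over 54 s, if anything falls off the work surface, if the arm or the gripper's body presses on something with over 40 N, if the wrist force passes 120 N, or if a joint passes its speed limit or range.

## Working session

There is one attempt and no reset: what is moved stays moved. The work goes in short steps, Python scripts to look and compute and a shell command to move; the robot and the scene stay as the last step left them, time stands still between calls to the robot, and variables do not carry over. Pictures are saved under pics/ and viewed, at most 10 in all, crops included, and the job is handed in when it is done.

```bash
ls; mkdir -p pics
python3 - <<'E'
from cell import env
import cv2
for n in ("scene","side"):
    p,d=env.read_camera(n); cv2.imwrite(f"pics/{n}0.png",p[:,:,::-1]); 
    import numpy as np; np.save(f"pics/{n}0.npy",d); np.save(f"pics/{n}0rgb.npy",p)
    print(n,env.camera_info(n))
print(env.camera_info("wrist")); print(env.state())
E
```

```text
cell.py
pics
steer.py
scene {'vertical_fov': 47.15277514749359, 'cx': 314.94279390034274, 'cy': 245.55241406326954, 'origin': array([1169.93187875,  363.35071013, 1159.62766367]), 'attitude': array([-2.56444536, -0.01255963,  2.10691714])}
side {'vertical_fov': 55.211308148674156, 'cx': 319.35733817190857, 'cy': 234.32641862071065, 'origin': array([-14.83497074, 534.46916668, 871.48836136]), 'attitude': array([-2.40160802, -0.01916982, -2.31413356])}
{'vertical_fov': 68.052849972413, 'cx': 316.2085198450608, 'cy': 239.07580312038203, 'origin': array([ 298.32585765, -553.01957322,  383.75290119]), 'attitude': array([ 2.90057157e+00,  7.72137473e-04, -1.18141571e+00])}
{'t': 0.1, 'joints': array([-1.28762036e+00,  4.91476792e-01,  1.55939176e+00,  2.34437297e-06,
        1.09171034e+00, -1.05625715e-01]), 'qvel': array([ 3.25436959e-04, -1.72501916e-04, -1.61383542e-04, -8.29545907e-04,
       -3.14313794e-04, -7.04785394e-05]), 'tau': array([ 3.62025989e-03, -6.13621902e+01, -2.58604646e+01,  6.94543286e-02,
        4.70086711e-02, -5.25947780e-05]), 'eef_pos': array([ 236.86987681, -578.13778499,  214.13304014]), 'tcp_rot': array([-3.14061214e+00, -1.06045720e-04,  3.88800544e-01]), 'ft_force': array([ 0.7367784 , -0.84509829, -0.32573469]), 'moment': array([0.00057269, 0.03672691, 0.02240031]), 'grip_force': 0.0, 'opening': 1.0032546224205727}
```

View pics/scene0.png

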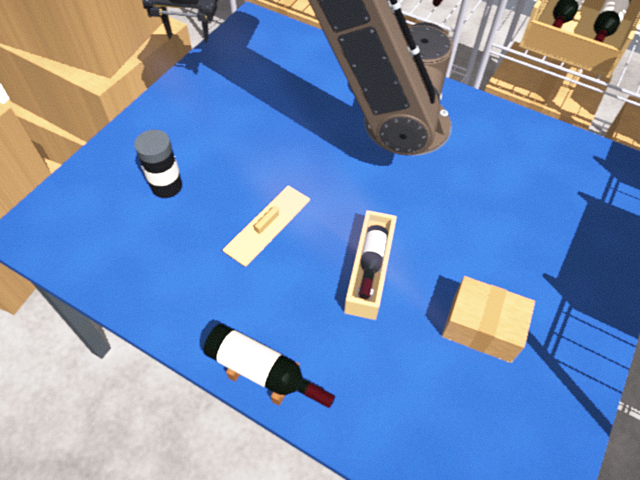

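View pics/side0.png

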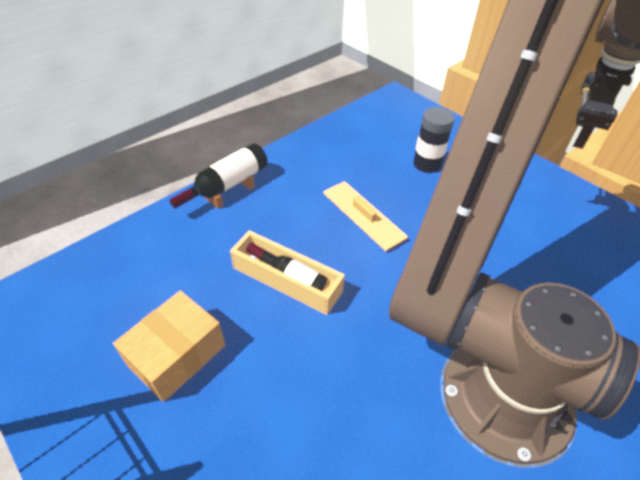

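The scene view shows the crate with rim corners near (365,212), (396,214), (378,317) and (345,312), neck towards (368,285). The lid is at (224–310, 187–264) with its handle at (266,219), the tube is at (160,165) and the carton at (490,320). The side view agrees, so I'll measure from depth in both.

```bash
cat > h.py <<'E'
import numpy as np,cv2
from scipy.spatial.transform import Rotation as Ro
from cell import env
def cloud(d,info):
    f=240/np.tan(np.radians(info["vertical_fov"])/2)
    v,u=np.mgrid[:480,:640]
    c=np.stack([(u-info["cx"])/f*d,(v-info["cy"])/f*d,d],-1)
    w=c@Ro.from_euler("xyz",info["attitude"]).as_matrix().T+info["origin"]
    w[d<=0]=np.nan
    return w
def wood(p):
    h=cv2.cvtColor(p,cv2.COLOR_RGB2HSV); return (h[...,0]>8)&(h[...,0]<32)&(h[...,1]>50)&(h[...,2]>90)
def rect(P):
    (c,s,a)=cv2.minAreaRect(P[:,:2].astype(np.float32))
    if s[0]<s[1]: s=s[::-1]; a+=90
    a=(a+90)%180-90
    return np.round(c,1),np.round(s,1),round(np.radians(a),4)
E
python3 - <<'E'
from h import *
S={"scene":[(335,200,405,325),(215,180,318,270),(440,270,540,365),(135,125,185,200)],"side":[(225,228,350,315),(318,178,412,252),(110,285,228,400),(410,105,456,175)]}
for n,bs in S.items():
    w=cloud(np.load(f"pics/{n}0.npy"),env.camera_info(n)); m=wood(np.load(f"pics/{n}0rgb.npy"))
    tab=w[300:330,250:300].reshape(-1,3) if n=="scene" else w[330:380,250:350].reshape(-1,3); print(n,"table z",np.nanmedian(tab[:,2]))
    for k,(a,b,c,d) in zip(("crate","lid","carton","tube"),bs):
        P=w[b:d,a:c][m[b:d,a:c]] if k!="tube" else w[b:d,a:c].reshape(-1,3)
        P=P[np.isfinite(P[:,2])]
        for lo,hi in {"crate":[(58,72)],"lid":[(12,25),(40,56)],"carton":[(80,98)],"tube":[(160,180)]}[k]:
            Q=P[(P[:,2]>lo)&(P[:,2]<hi)]
            if len(Q)>5: print(k,lo,len(Q),"z",np.round(np.median(Q[:,2]),1),rect(Q))
E
```

```text
scene table z 0.5585364676481959
crate 58 505 z 64.2 (array([509.1, 139.8]), array([256.3,  72.9]), np.float64(0.3082))
lid 12 772 z 18.4 (array([ 534.3, -143.1]), array([250.3,  77.4]), np.float64(-0.1112))
lid 40 207 z 47.9 (array([ 528.9, -142.3]), array([82.8, 19.2]), np.float64(-0.1254))
carton 80 3828 z 90.8 (array([509.2, 432.7]), array([160.6, 124.6]), np.float64(-1.4342))
tube 160 806 z 170.5 (array([ 558.6, -449.8]), array([86.7, 85.8]), np.float64(0.4417))
side table z -0.0070159871628447945
crate 58 1178 z 63.3 (array([504.3, 138.5]), array([258.4,  77.4]), np.float64(0.307))
lid 12 1720 z 17.7 (array([ 526.1, -143. ]), array([258.3,  77. ]), np.float64(-0.1075))
lid 40 173 z 47.0 (array([ 526.1, -143. ]), array([81.3, 18. ]), np.float64(-0.1303))
carton 80 4848 z 90.1 (array([506.7, 431.3]), array([160. , 122.5]), np.float64(-1.4356))
tube 160 518 z 169.9 (array([ 554.4, -450. ]), array([86.5, 83.6]), np.float64(-1.0645))
```

```bash
cat >> h.py <<'E'
def go(x,y,z,yaw):
    s=env.state(); R=Ro.from_euler("xyz",s["tcp_rot"]).as_matrix()
    d=R.T@(np.array([x,y,z])-s["eef_pos"]); t=-(yaw-s["tcp_rot"][2])
    n=max(np.linalg.norm(d)/41.7,abs(t)/.125)
    print("t",round(s["t"],2),"pos",np.round(s["eef_pos"],1),"rot",np.round(s["tcp_rot"],4),"F",np.round(s["ft_force"],1),"op",round(s["opening"],3),"| d",np.round(d,1),"turn",round(t,3),"rows",round(n,1))
def look(tag,name="wrist"):
    i=env.camera_info(name); p,d=env.read_camera(name); cv2.imwrite(f"pics/{tag}.png",p[:,:,::-1]); return p,cloud(d,i)
E
python3 -c "
from h import *
go(510,-130,310,0.3)"
```

```text
t 0.1 pos [ 236.9 -578.1  214.1] rot [-3.1406e+00 -1.0000e-04  3.8880e-01] F [ 0.7 -0.8 -0.3] op 1.003 | d [ 422.6 -311.2  -95.5] turn 0.089 rows 12.8
```

```bash
python3 steer.py '[[33,-24,-8,0.09,0],[66,-48,-16,0.09,0],[99,-72,-24,0.09,0],[132,-96,-32,0.09,0],[165,-120,-40,0.09,0]]'; python3 -c "
from h import *
go(510,-130,310,0.3)"
```

```text
t: 0.52
eef_pos: [344.6, -403.0, 254.7]
tcp_rot: [-3.141, 0.0, 0.298]
ft_force: [1.2, -0.4, 0.3]
opening: 0.705
grip_force: 0.0
t 0.52 pos [ 344.6 -403.   254.7] rot [-3.1411e+00  1.0000e-04  2.9830e-01] F [ 1.2 -0.4  0.3] op 0.705 | d [ 238.3 -212.3  -55.2] turn -0.002 rows 7.8
```

```bash
python3 steer.py '[[33,-24,-8,0,0],[66,-48,-16,0,0],[99,-72,-24,0,0],[132,-96,-32,0,0],[165,-120,-40,0,0]]'; python3 -c "
from h import *
go(510,-130,310,0.3)"
```

```text
t: 0.93
eef_pos: [467.2, -239.6, 295.0]
tcp_rot: [-3.142, 0.0, 0.299]
ft_force: [0.8, -1.1, -0.2]
opening: 0.354
grip_force: 0.0
t 0.93 pos [ 467.2 -239.6  295. ] rot [-3.1416e+00  1.0000e-04  2.9870e-01] F [ 0.8 -1.1 -0.2] op 0.354 | d [ 73.1 -92.2 -15. ] turn -0.001 rows 2.8
```

```bash
python3 steer.py '[[25,-31,-5,0,0],[49,-61,-10,0,0],[73,-92,-15,0,0],[73,-92,-15,0,0]]'; python3 -c "
from h import *
for k in range(1):
    p,w=look('w1'); m=wood(p)
    for lo,hi in ((12,25),(42,56)):
        Q=w[m&(w[...,2]>lo)&(w[...,2]<hi)&(np.abs(w[...,1]+143)<90)&(np.abs(w[...,0]-528)<170)]
        print(lo,len(Q),np.median(Q[:,2]),rect(Q))
go(520,135,310,0.3)"
```

```text
t: 1.27
eef_pos: [510.8, -127.0, 310.4]
tcp_rot: [-3.141, -0.002, 0.303]
ft_force: [-0.1, -0.3, 0.3]
opening: 0.075
grip_force: 0.0
12 10009 17.711877221409907 (array([ 528. , -144.7]), array([257.6,  74.1]), np.float64(-0.109))
42 851 47.38590967870482 (array([ 527.6, -144.4]), array([79.8, 16.1]), np.float64(-0.1064))
t 1.32 pos [ 510.  -129.2  309.9] rot [ 3.1415e+00 -5.0000e-04  3.0340e-01] F [ 0.3 -0.7 -0.1] op 0.039 | d [ 8.850e+01 -2.492e+02 -1.000e-01] turn 0.003 rows 6.3
```

```bash
python3 steer.py '[[14,-40,0,0,0],[28,-79,0,0,0],[42,-118,0,0,0],[56,-157,0,0,0],[70,-196,0,0,0]]'; python3 steer.py '[[12,-35,0,0,0],[18,-53,0,0,0],[18,-53,0,0,0]]'; python3 -c "
from h import *
p,w=look('w2'); m=wood(p)
Q=w[m&(w[...,2]>58)&(w[...,2]<69)&(np.abs(w[...,1]-139)<100)&(np.abs(w[...,0]-507)<160)]
r=rect(Q); print(len(Q),np.median(Q[:,2]),r)
# into crate frame
c,a=r[0],r[2]; R=np.array([[np.cos(a),np.sin(a)],[-np.sin(a),np.cos(a)]])
L=w.copy(); L[...,:2]=(w[...,:2]-c)@R.T
for x in range(-100,112,8):
    q=L[(np.abs(L[...,0]-x)<3)&(np.abs(L[...,1])<25)&(L[...,2]>20)]
    if len(q): k=q[q[:,2]>q[:,2].max()-4]; print(x,round(q[:,2].max(),1),np.round(np.median(k,0),1))
np.save('pics/L2.npy',L)
go(557.5,155,110,r[2])"
```

```text
t: 1.73
eef_pos: [518.1, 76.6, 309.4]
tcp_rot: [3.141, 0.0, 0.297]
ft_force: [1.5, -0.6, -0.7]
opening: 0.005
grip_force: 0.0
t: 1.98
eef_pos: [519.8, 134.1, 309.1]
tcp_rot: [-3.141, 0.001, 0.301]
ft_force: [-0.5, -0.4, 1.1]
opening: 0.005
grip_force: 0.0
3187 63.599049957713646 (array([531.5, 146.8]), array([200.8,  74. ]), np.float64(0.3058))
-100 60.9 [-99.6  14.6  58.6]
-92 64.9 [-91.2   9.3  62.4]
-84 65.5 [-83.5   3.   63.4]
-76 67.0 [-75.7  -0.1  64.6]
-68 67.7 [-67.8   0.4  65.7]
-60 68.5 [-59.8   0.3  66.6]
-52 70.0 [-52.1   0.2  67.6]
-44 71.1 [-43.6  -0.5  68.5]
-36 70.3 [-36.1   0.1  68.6]
-28 364.0 [-25.5  -8.1 363.6]
-20 365.2 [-20.8  -8.1 363.8]
-12 381.1 [-12.6  -7.  380. ]
-4 396.6 [ -3.2  -7.  395.5]
4 438.2 [  6.7  17.8 437.8]
12 437.7 [ 10.5  -0.7 435.6]
20 412.4 [ 18.7  -2.9 409.9]
28 64.0 [28.  -0.3 62.1]
36 65.8 [36.5  0.6 63.6]
44 67.0 [44.3 -0.  64.8]
52 67.2 [52.  -0.6 65.3]
60 68.5 [59.7  0.4 66.1]
68 69.6 [68.2 -0.3 66.9]
76 69.2 [73.6  0.2 67.3]
92 65.9 [93.8  0.1 63.6]
100 65.7 [99.   1.2 63.7]
t 2.03 pos [519.9 132.5 309.1] rot [3.1415e+00 9.0000e-04 3.0090e-01] F [ 0.3 -0.4 -0.6] op 0.003 | d [ 42.8 -10.4 199.1] turn -0.005 rows 4.9
```

View pics/w2.png

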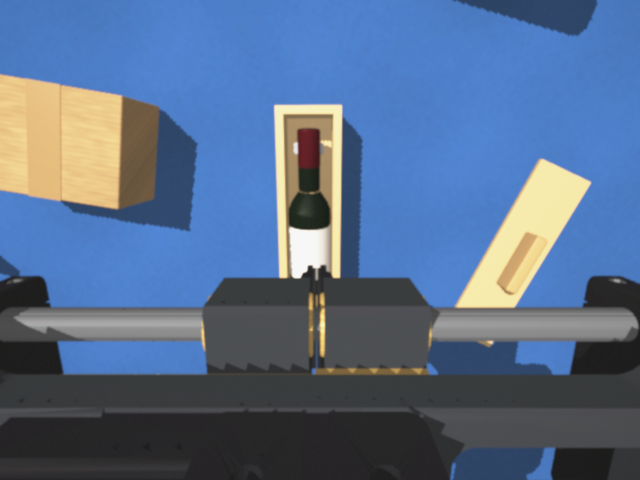

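Seen from above, the crate's far end is at row 105, the red neck at (310,150) and the bare neck near (308,180). The near end is hidden behind the gripper. I'll push about 54 mm along the crate's +x.

```bash
python3 steer.py '[[9,-2,40,0,0],[18,-4,80,0,0],[27,-6,120,0,0],[36,-8,160,0,0],[41,-10,200,0,0]]'; python3 -c "
from h import *
go(555.7,154.5,80,.306)"
```

```text
t: 2.45
eef_pos: [557.0, 151.6, 107.8]
tcp_rot: [3.141, -0.001, 0.297]
ft_force: [0.2, -0.1, -1.5]
opening: 0.006
grip_force: 0.0
t 2.45 pos [557.  151.6 107.8] rot [ 3.1412e+00 -6.0000e-04  2.9700e-01] F [ 0.2 -0.1 -1.5] op 0.006 | d [-0.4 -3.1 27.8] turn -0.009 rows 0.7
```

```bash
python3 steer.py '[[0,-3,20,-0.009,0],[0,-3,32,-0.009,0],[0,-3,38,-0.009,0],[0,-3,41,-0.009,0],[0,-3,44,-0.009,0]]'; python3 steer.py '[[0,0,2,0,0],[0,0,4,0,0],[0,0,6,0,0],[0,0,8,0,0],[0,0,8,0,0]]'; python3 -c "
from h import *
go(555.7,154.5,47,.306)"
```

```text
t: 2.87
eef_pos: [555.9, 155.3, 66.0]
tcp_rot: [3.141, -0.001, 0.307]
ft_force: [0.6, 0.4, -0.1]
opening: 0.006
grip_force: 0.0
t: 3.28
eef_pos: [557.2, 156.3, 59.7]
tcp_rot: [3.141, -0.005, 0.308]
ft_force: [2.6, -0.5, 7.2]
opening: 0.008
grip_force: 3.3
t 3.28 pos [557.2 156.3  59.7] rot [ 3.1406 -0.0054  0.3078] F [ 2.6 -0.5  7.2] op 0.008 | d [-2.   1.3 12.7] turn 0.002 rows 0.3
```

```bash
python3 steer.py '[[0,0,2,0,0],[0,0,4,0,0],[0,0,6,0,0],[0,0,6,0,0]]'; python3 -c "
from h import *
go(555.7,154.5,47,.306)"
```

```text
t: 3.62
eef_pos: [556.7, 156.3, 53.1]
tcp_rot: [3.141, -0.004, 0.308]
ft_force: [1.3, -0.5, 2.9]
opening: 0.003
grip_force: 1.3
t 3.62 pos [556.7 156.3  53.1] rot [ 3.1409 -0.004   0.3078] F [ 1.3 -0.5  2.9] op 0.003 | d [-1.5  1.4  6.1] turn 0.002 rows 0.2
```

```bash
python3 steer.py '[[0,0,1,0,0],[0,0,2,0,0],[0,0,3,0,0],[0,0,3,0,0]]'; python3 -c "
from h import *
go(555.7,154.5,47,.306)"
```

```text
t: 3.95
eef_pos: [555.0, 156.2, 48.3]
tcp_rot: [-3.142, 0.001, 0.308]
ft_force: [0.1, 0.5, 0.1]
opening: 0.005
grip_force: 0.0
t 3.95 pos [555.  156.2  48.3] rot [-3.1416e+00  9.0000e-04  3.0780e-01] F [0.1 0.5 0.1] op 0.005 | d [0.2 1.8 1.3] turn 0.002 rows 0.1
```

```bash
python3 steer.py '[[0,0,1,0,0],[0,0,2,0,0],[0,0,3,0,0],[0,0,3,0,0]]'; python3 steer.py '[[0,0,-5,0,0],[0,0,-20,0,0],[-15,0,-55,0,0],[-40,0,-90,0,0],[-70,0,-110,0,0]]'; python3 -c "
from h import *
go(452,130,330,.306)"
```

```text
t: 4.28
eef_pos: [555.7, 156.3, 47.3]
tcp_rot: [3.141, -0.001, 0.308]
ft_force: [-3.9, -1.4, 22.5]
opening: 0.006
grip_force: 10.7
t: 4.7
eef_pos: [489.2, 135.1, 157.7]
tcp_rot: [3.141, -0.002, 0.308]
ft_force: [0.6, -1.4, 0.5]
opening: 0.005
grip_force: 0.0
t 4.7 pos [489.2 135.1 157.7] rot [ 3.1411e+00 -2.4000e-03  3.0790e-01] F [ 0.6 -1.4  0.5] op 0.005 | d [ -36.5   -6.3 -172.4] turn 0.002 rows 4.2
```

```bash
python3 steer.py '[[-15,-1,-35,0,0.7],[-30,-2,-70,0,0.7],[-45,-3,-105,0,0.7],[-60,-4,-140,0,0.7],[-75,-4,-172,0,0.7]]';python3 steer.py '[[0,0,0,0,0.7],[0,0,0,0,0.7]]'; python3 -c "
from h import *
p,w=look('w3'); m=wood(p)
Q=w[m&(w[...,2]>58)&(w[...,2]<69)&(np.abs(w[...,1]-139)<100)&(np.abs(w[...,0]-507)<160)]
print(rect(Q),np.median(Q[:,2]))
c=np.array([504.3,138.3]);a=.306; R=np.array([[np.cos(a),np.sin(a)],[-np.sin(a),np.cos(a)]])
L=w.copy(); L[...,:2]=(w[...,:2]-c)@R.T
for x in range(-60,125,8):
    q=L[(np.abs(L[...,0]-x)<3)&(np.abs(L[...,1])<25)&(L[...,2]>20)]
    if len(q): k=q[q[:,2]>np.percentile(q[:,2],80)]; print(x,np.round(np.median(k,0),1))
go(528,-144.6,130,-.108)"
```

```text
t: 5.12
eef_pos: [414.8, 116.0, 329.6]
tcp_rot: [3.141, -0.001, 0.308]
ft_force: [0.8, -0.7, 0.1]
opening: 0.297
grip_force: 0.0
t: 5.28
eef_pos: [415.8, 116.1, 329.0]
tcp_rot: [3.141, -0.004, 0.308]
ft_force: [-0.5, -0.2, -0.4]
opening: 0.44
grip_force: 0.0
(array([505.1, 138.6]), array([258.5,  74.1]), np.float64(0.306)) 63.57799100256901
-60 [-60.  -20.7 430.4]
-52 [-52.4  -0.5  61. ]
-44 [-44.    0.8  61. ]
-36 [-35.8   0.8  61. ]
-28 [-27.6  -0.3  61. ]
-20 [-20.    0.3  60.8]
-12 [-12.5  -0.3  61. ]
-4 [-4.5 -0.2 60.8]
4 [ 3.5 -0.2 60.5]
12 [11.3  1.  59.9]
20 [18.3 -0.1 58.1]
28 [26.4 -0.1 53.4]
36 [35.1 -0.2 48. ]
44 [44.1 -0.1 47.8]
52 [50.8 -0.7 47.6]
60 [60.6 -0.1 47.6]
68 [68.2 -0.  47.8]
76 [76.8  0.  48.1]
84 [84.2  1.2 48.1]
92 [92.4 -1.  48.1]
100 [100.9   0.2  47.9]
108 [105.2   2.5  47.7]
124 [124.   -2.7  64.7]
t 5.33 pos [415.8 116.1 327.6] rot [ 3.1414e+00 -8.0000e-04  3.0770e-01] F [ 0.3  0.3 -0.7] op 0.481 | d [ 27.8 282.4 197.7] turn 0.416 rows 8.3
```

View pics/w3.png

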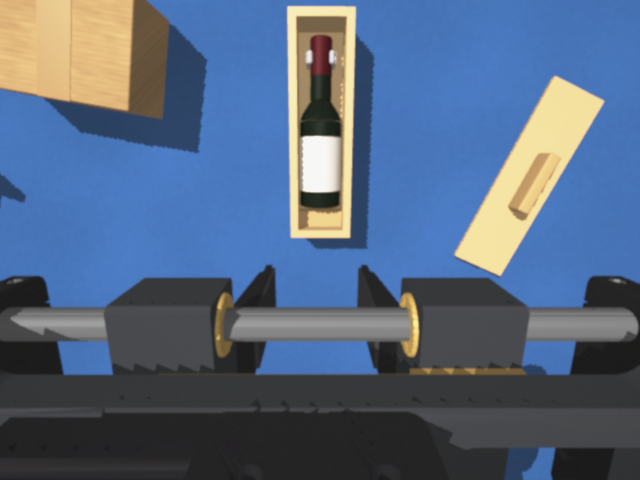

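The bottle now lies level (neck top at 48 mm, lips either side at (308,57) and (332,57)), and the whole crate is visible: centre (505.1, 138.6), yaw 0.306. Next is the lid.

```bash
python3 steer.py '[[3,34,22,0.1,0.7],[6,67,44,0.2,0.7],[9,101,66,0.3,0.7],[13,135,88,0.4,0.7],[16,168,110,0.416,0.7]]'; python3 -c "
from h import *
go(528,-144.6,100,-.108)"
```

```text
t: 5.75
eef_pos: [482.2, -40.6, 214.8]
tcp_rot: [-3.141, 0.003, -0.114]
ft_force: [0.9, 0.6, 0.6]
opening: 0.701
grip_force: 0.0
t 5.75 pos [482.2 -40.6 214.8] rot [-3.1414e+00  2.7000e-03 -1.1410e-01] F [0.9 0.6 0.6] op 0.701 | d [ 57.7  98.1 114.6] turn -0.006 rows 3.9
```

```bash
python3 steer.py '[[14,24,28,0,0.7],[28,48,56,0,0.7],[43,73,84,0,0.7],[58,98,112,0,0.7],[58,98,112,0,0.7]]'; python3 -c "
from h import *
go(528,-144.6,26,-.108)"
```

```text
t: 6.17
eef_pos: [528.4, -145.8, 98.4]
tcp_rot: [-3.14, 0.008, -0.111]
ft_force: [-1.3, 0.4, 0.4]
opening: 0.701
grip_force: 0.0
t 6.17 pos [ 528.4 -145.8   98.4] rot [-3.1396  0.0084 -0.1109] F [-1.3  0.4  0.4] op 0.701 | d [ 0.1 -1.  72.4] turn -0.003 rows 1.7
```

```bash
python3 steer.py '[[0,-1,30,-0.003,0.7],[0,-1,55,-0.003,0.7],[0,-1,70,-0.003,0.7],[0,-1,72,-0.003,0.7],[0,-1,72,-0.003,0.7]]'; python3 -c "
from h import *
go(528,-144.6,26,-.108)"; python3 steer.py '[[0,0,0,0,0.0],[0,0,0,0,0.0],[0,0,0,0,0],[0,0,0,0,0],[0,0,0,0,0]]';python3 steer.py '[[0,0,0,0,0.0],[0,0,0,0,0.0],[0,0,0,0,0],[0,0,0,0,0],[0,0,0,0,0]]'; python3 -c "
from h import *
go(528,-144.6,26,-.108)"
```

```text
t: 6.58
eef_pos: [528.4, -141.2, 32.1]
tcp_rot: [-3.141, 0.004, -0.105]
ft_force: [-0.3, 0.3, 1.3]
opening: 0.698
grip_force: 0.0
t 6.58 pos [ 528.4 -141.2   32.1] rot [-3.1407  0.0035 -0.105 ] F [-0.3  0.3  1.3] op 0.698 | d [-0.1  3.4  6.1] turn 0.003 rows 0.2
t: 7.0
eef_pos: [529.5, -141.9, 34.3]
tcp_rot: [3.141, -0.001, -0.105]
ft_force: [0.5, 0.2, 0.4]
opening: 0.406
grip_force: 0.0
t: 7.42
eef_pos: [529.3, -141.9, 33.7]
tcp_rot: [3.141, -0.0, -0.105]
ft_force: [-0.1, -0.4, 2.5]
opening: 0.165
grip_force: 30.0
t 7.42 pos [ 529.3 -141.9   33.7] rot [ 3.1415e+00 -2.0000e-04 -1.0540e-01] F [-0.1 -0.4  2.5] op 0.165 | d [-1.   2.8  7.7] turn 0.003 rows 0.2
```

Settled pose is 8 mm higher than intended; I'll regrip lower.

```bash
python3 steer.py '[[0,0,0,0,0.4],[0,0,0,0,0.4],[0,0,0,0,0.4],[0,0,0,0,0.4],[0,0,3,0,0.4]]'; python3 steer.py '[[0,0,4,0,0.4],[0,0,4,0,0.4],[0,0,4,0,0.4]]';python3 -c "
from h import *
go(529,-142,26,-.108)"
```

```text
t: 7.83
eef_pos: [529.5, -141.9, 30.9]
tcp_rot: [3.141, -0.001, -0.105]
ft_force: [-0.1, 0.0, 0.7]
opening: 0.393
grip_force: 0.0
t: 8.08
eef_pos: [529.1, -141.7, 26.2]
tcp_rot: [-3.141, 0.001, -0.105]
ft_force: [-0.5, -0.4, -0.6]
opening: 0.4
grip_force: 0.0
t 8.08 pos [ 529.1 -141.7   26.2] rot [-3.1415e+00  7.0000e-04 -1.0520e-01] F [-0.5 -0.4 -0.6] op 0.4 | d [-0.1  0.3  0.2] turn 0.003 rows 0.0
```

```bash
python3 steer.py '[[0,0,0,0,0],[0,0,0,0,0],[0,0,0,0,0],[0,0,0,0,0],[0,0,0,0,0]]'; python3 steer.py '[[0,0,0,0,0],[0,0,-5,0,0],[0,0,-25,0,0],[0,0,-60,0,0],[0,0,-100,0,0]]'; python3 -c "
from h import *
go(505.1,138.6,126,.306)"
```

```text
t: 8.5
eef_pos: [529.3, -141.9, 26.7]
tcp_rot: [3.141, -0.0, -0.105]
ft_force: [0.5, -0.3, 0.3]
opening: 0.167
grip_force: 30.0
t: 8.92
eef_pos: [528.2, -141.4, 126.6]
tcp_rot: [-3.141, 0.004, -0.105]
ft_force: [0.8, -0.4, -1.6]
opening: 0.167
grip_force: 30.0
t 8.92 pos [ 528.2 -141.4  126.6] rot [-3.1406  0.0039 -0.1052] F [ 0.8 -0.4 -1.6] op 0.167 | d [ -52.4 -276.     1.1] turn -0.411 rows 6.7
```

```bash
python3 steer.py '[[-7,-37,-2,-0.08,0],[-14,-74,-4,-0.16,0],[-21,-111,-6,-0.24,0],[-28,-148,-8,-0.32,0],[-35,-184,-10,-0.411,0]]'; python3 -c "
from h import *
go(505.1,138.6,126,.306)"
```

```text
t: 9.33
eef_pos: [513.2, 46.5, 137.1]
tcp_rot: [3.142, -0.0, 0.309]
ft_force: [1.4, -0.0, -2.7]
opening: 0.17
grip_force: 30.0
t 9.33 pos [513.2  46.5 137.1] rot [ 3.1415e+00 -1.0000e-04  3.0920e-01] F [ 1.4 -0.  -2.7] op 0.17 | d [ 20.3 -90.2  11.1] turn 0.003 rows 2.2
```

```bash
python3 steer.py '[[7,-30,2,0,0],[14,-60,5,0,0],[21,-90,8,0.003,0],[21,-90,8,0.003,0],[21,-90,8,0.003,0]]'; python3 steer.py '[[0,0,0,0,0],[0,0,0,0,0],[0,0,0,0,0]]'; python3 -c "
from h import *
go(505.1,138.6,126,.306)
z=env.state()['eef_pos'][2]-26.7+18
for n in ('scene','side','wrist'):
    p,w=look('l4'+n,n); m=wood(p)
    for nm,h,t in (('lid',z,5),('handle',z+30,5)):
        Q=w[m&(np.abs(w[...,2]-h)<t)&(np.abs(w[...,1]-139)<110)&(np.abs(w[...,0]-507)<165)]
        A=np.c_[Q[:,:2]-[505,138.6],np.ones(len(Q))]; pl=np.linalg.lstsq(A,Q[:,2],rcond=None)[0]
        print(n,nm,len(Q),rect(Q),'plane',np.round(pl,3))
"
```

```text
t: 9.75
eef_pos: [506.2, 138.2, 128.6]
tcp_rot: [3.142, 0.0, 0.306]
ft_force: [0.2, 0.1, -1.9]
opening: 0.17
grip_force: 30.0
t: 10.0
eef_pos: [506.9, 136.0, 128.7]
tcp_rot: [3.141, -0.0, 0.301]
ft_force: [0.3, -0.1, -1.9]
opening: 0.17
grip_force: 30.0
t 10.0 pos [506.9 136.  128.7] rot [ 3.1414e+00 -1.0000e-04  3.0140e-01] F [ 0.3 -0.1 -1.9] op 0.17 | d [-1.  -3.   2.7] turn -0.005 rows 0.1
scene lid 350 (array([539.6, 146. ]), array([192.8,  73.3]), np.float64(0.291)) plane [-4.0000e-03 -9.0000e-03  1.2019e+02]
scene handle 191 (array([508.9, 134.4]), array([81.2, 30.8]), np.float64(0.5069)) plane [-4.00000e-03  2.50000e-02  1.50169e+02]
side lid 1996 (array([504.2, 136.3]), array([257.4,  75.5]), np.float64(0.3041)) plane [ 1.00000e-03 -6.00000e-03  1.19864e+02]
side handle 114 (array([486.1, 127.6]), array([38.5, 24.6]), np.float64(0.4389)) plane [ 5.00000e-03 -1.00000e-03  1.49506e+02]
wrist lid 37573 (array([540.5, 146.4]), array([185.5,  74.3]), np.float64(0.3036)) plane [-1.00000e-03 -1.00000e-03  1.19636e+02]
wrist handle 4286 (array([507.8, 134.8]), array([77.4, 30.1]), np.float64(0.4491)) plane [-1.00000e-03 -7.00000e-03  1.49243e+02]
```

View pics/l4side.png

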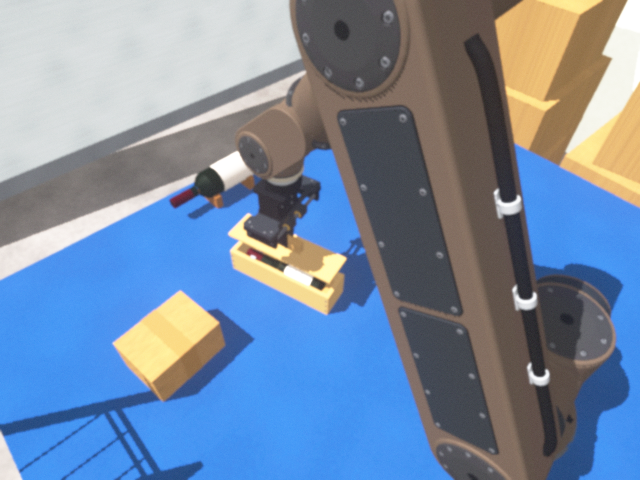

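The side view shows the lid level above the crate, about 2.6 mm short in y. I'll correct that and lower it.

```bash
python3 steer.py '[[0.4,-2.6,10,-0.003,0],[0.4,-2.6,20,-0.003,0],[0.4,-2.6,28,-0.003,0],[0.4,-2.6,30,-0.003,0],[0.4,-2.6,30,-0.003,0]]'; python3 steer.py '[[0,0,0,0,0],[0,0,0,0,0],[0,0,0,0,0]]'; python3 -c "
from h import *
go(506.5,138.6,80,.304)
z=env.state()['eef_pos'][2]-26.7+18
for n in ('side','wrist'):
    p,w=look('l5'+n,n); m=wood(p)
    Q=w[m&(np.abs(w[...,2]-z)<5)&(np.abs(w[...,1]-139)<110)&(np.abs(w[...,0]-507)<165)]
    c,s,a=rect(Q); print(n,c,s,a,'centre',c-(129-s[0]/2)*np.array([np.cos(a),np.sin(a)]))
"
```

```text
t: 10.57
eef_pos: [505.9, 139.5, 97.4]
tcp_rot: [-3.141, 0.002, 0.306]
ft_force: [0.2, -0.3, -2.0]
opening: 0.17
grip_force: 30.0
t: 10.82
eef_pos: [506.5, 139.7, 98.9]
tcp_rot: [3.141, -0.001, 0.306]
ft_force: [-0.6, -0.3, -1.8]
opening: 0.171
grip_force: 30.0
t 10.82 pos [506.5 139.7  98.9] rot [ 3.1414e+00 -6.0000e-04  3.0590e-01] F [-0.6 -0.3 -1.8] op 0.171 | d [-0.3  1.  18.9] turn 0.002 rows 0.5
side [503.9 139.2] [257.3  75.7] 0.3018 centre [503.56581895 139.09596623]
wrist [539.9 150.1] [185.7  74.4] 0.3062 centre [505.43148421 139.20303166]
```

```bash
python3 steer.py '[[0,0.6,3,0,0],[0,0.6,6,0,0],[0,0.6,9,0,0],[0,0.6,12,0,0],[0,0.6,12,0,0]]'; python3 steer.py '[[0,0,2,0,0],[0,0,4,0,0],[0,0,6,0,0],[0,0,6,0,0]]'; python3 -c "
from h import *
go(506.5,138.6,80,.304)"
```

```text
t: 11.33
eef_pos: [506.2, 138.9, 85.9]
tcp_rot: [-3.142, 0.001, 0.306]
ft_force: [-0.7, 0.9, -1.3]
opening: 0.166
grip_force: 30.0
t: 11.67
eef_pos: [506.6, 139.0, 80.7]
tcp_rot: [3.141, -0.0, 0.306]
ft_force: [0.2, -0.3, -0.1]
opening: 0.162
grip_force: 30.0
t 11.67 pos [506.6 139.   80.7] rot [ 3.1415e+00 -2.0000e-04  3.0580e-01] F [ 0.2 -0.3 -0.1] op 0.162 | d [-0.2  0.4  0.7] turn 0.002 rows 0.0
```

Down at seated height, with the lid's weight now on the rim. Releasing.

```bash
python3 steer.py '[[0,0,0,0,0.4],[0,0,0,0,0.4],[0,0,0,0,0.4],[0,0,0,0,0.4],[0,0,0,0,0.4]]'; python3 steer.py '[[0,0,-15,0,0.4],[0,0,-45,0,0.4],[-20,0,-80,0,0.4],[-45,0,-110,0,0.4],[-70,0,-140,0,0.4]]'; python3 steer.py '[[-5,0,-40,0,0.4],[-10,0,-80,0,0.4],[-15,0,-100,0,0.4],[-15,0,-100,0,0.4]]'; python3 -c "
from h import *
for n in ('side','wrist'):
    p,w=look('l6'+n,n); m=wood(p)
    Q=w[m&(np.abs(w[...,2]-72)<6)&(np.abs(w[...,1]-139)<110)&(np.abs(w[...,0]-507)<165)]
    A=np.c_[Q[:,:2]-[505,138.6],np.ones(len(Q))]; print(n,rect(Q),np.round(np.linalg.lstsq(A,Q[:,2],rcond=None)[0],4))
go(506,138,80,.306)"
```

```text
t: 12.08
eef_pos: [506.6, 139.0, 80.6]
tcp_rot: [3.141, -0.0, 0.306]
ft_force: [0.6, 1.1, -0.8]
opening: 0.389
grip_force: 0.0
t: 12.5
eef_pos: [438.8, 117.7, 221.7]
tcp_rot: [3.142, 0.0, 0.306]
ft_force: [-1.1, -0.2, 0.8]
opening: 0.401
grip_force: 0.0
t: 12.83
eef_pos: [426.0, 113.4, 325.1]
tcp_rot: [3.14, -0.008, 0.306]
ft_force: [0.6, -0.1, 0.9]
opening: 0.398
grip_force: 0.0
side (array([504. , 139.4]), array([258.2,  74.8]), np.float64(0.3018)) [ 3.00000e-03 -9.00000e-03  7.18653e+01]
wrist (array([505.6, 138.4]), array([257.6,  74.1]), np.float64(0.3058)) [-4.00000e-04 -1.00000e-04  7.16344e+01]
t 12.93 pos [425.3 113.4 320.9] rot [ 3.1412e+00 -1.4000e-03  3.0570e-01] F [-1.  -0.9 -0.1] op 0.397 | d [ 84.    0.7 241. ] turn -0.0 rows 6.1
```

View pics/l6wrist.png

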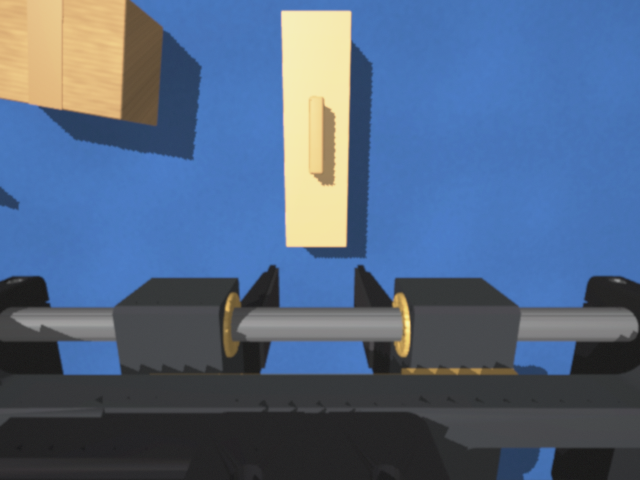

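The lid covers the crate squarely (columns 282–351, rows 11–247). Its top is level at 71.6 mm, which is the seated height, and the gripper is clear.

```bash
python3 -c "
from cell import env
print(env.job_done())"
```

```text
the job is handed in; nothing more can be done
None
```

The bottle is clicked home in the clip, the lid sits flat and square on the crate, and the gripper is clear. I handed the job in at about 13 s; no verdict was returned.

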